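# Load a piston pin into the press's feed chute, home against the escapement stop

### The job

Take the long bright steel piston pin out of the wooden tray, lay it lengthwise in the upper half of the sloped feed chute of the blue press, and push it gently down the chute until it rests against the red sprung stop and the brass catch has sprung up behind it, then let go and leave it there. Feel for the stop, since the stop and its catch are clamped somewhere different for every job, and do not force the stop back to the end of its travel. Leave everything else on the bench where it is.

Things in the scene. Friction and masses are not known exactly. Their poses are not given: they have to be found in the camera images.
- pin: the piston pin to load: bright steel thick-walled tube, 30 mm diameter, 70 mm long, about 0.28 kg, lying in a groove of the wooden tray; origin at its centre (26 mm above the bench in the tray), x along its axis (either end first will do). It does not slide down the chute by its own weight; moving it along takes about 1 N
- tray: wooden pin tray, fixed, 130 x 140 mm, floor 10 mm thick, ridges 7 mm high above that floor beside each groove; two grooves 34 mm wide run along its x, centred at y = +35 and -35 mm, with low ribs that centre a pin; either groove may hold either pin. Origin under its middle, on the bench
- chute: the feed chute, fixed: steel trough 300 mm long sloping down at 0.28 rad (16 degrees) to the press. Origin at its upper mouth, mid-width on its floor (145 mm above the bench); x runs down the slope, z square to the floor, y across. Floor 56 mm wide; guide rails 7 mm high leave 31 mm between: a pin lying in it has y = 0, z = 15 mm. Clear from above over x = 0 to 210 mm
- feeder: the blue press with its chute; origin on the bench below mid-chute, x level, towards the press. Along the chute's x, the face of the unpressed red stop lies at 253 to 277 mm, set anew each time and not reported. The catch's tip is 67 mm uphill of that face. Hold-down bars (22 mm apart, 55 mm wide outside, underside 30 mm over the floor) reach 38 mm uphill of it
- stop (a joint): travel of the red sprung stop pad (24 mm wide, 2 to 20 mm above the chute's floor), m: 0 = not pressed, grows downhill, 0.010 = end of travel. Yields at 1.5 N, then 1.2 N more per mm. The catch comes up behind the pin at about 3.5 mm (6 N); a pin home and released holds the stop at about 3.3 mm. Beyond 8.5 mm (12 N) is too far
- catch (a joint): angle of the brass catch, a sprung pawl 30 mm long, 12 mm wide in a slot of the chute's floor, hinged at its uphill end, rad: 0 = tip sprung up, 5 mm above the floor; about 0.16 = pressed flush by a pin on top of it. Riding over it is hardly felt (about 1 N)
- short_pin: bystander: a shorter, copper-coloured piston pin (22 mm diameter, 50 mm long) lying in the other groove of the tray; origin at its centre, x along its axis
- piston_a: bystander: aluminium piston standing on the bench, 80 mm diameter, 70 mm tall; origin under its middle
- piston_b: bystander: a second such piston, 80 mm diameter, 70 mm tall; origin under its middle
- torch: bystander: black inspection torch standing on its end, 50 mm diameter, 185 mm tall; origin under its middle
- spanner: bystander: open-ended steel spanner lying flat on the bench, 180 mm long; origin under its middle
- bearing: bystander: steel bearing ring lying flat, 52 mm diameter, 15 mm tall; origin under its middle
- socket: bystander: deep steel socket standing on end, 28 mm diameter, 75 mm tall; origin under its middle
- oil: bystander: black oil bottle with a red cap, 64 mm diameter, 170 mm tall; origin under its middle

How it is judged (in metres and radians):
On the way, in this order (a step that is already met when the one before it is completed fails the run):
1. the pin lies lengthwise in the trough, its centre in the upper half of the chute (x of pin in the frame of chute between 0 and 0.15 m and y of pin in the frame of chute between -0.006 and 0.006 m and z of pin in the frame of chute between 0.012 and 0.018 m and angle between the x axis of pin and the x axis of chute, either way round below 0.08 rad), for 0.1 s.
2. the pin, sliding in the trough, has been pushed against the stop and presses it in (x of pin in the frame of chute above 0.205 m and value of joint stop above 0.0015 m and y of pin in the frame of chute between -0.006 and 0.006 m and z of pin in the frame of chute between 0.012 and 0.018 m and angle between the x axis of pin and the x axis of chute, either way round below 0.08 rad), for 0.05 s.
At the end, for the whole second after the job is handed in: The pin lies lengthwise in the trough (within 6 mm of its middle line, within 0.08 rad of its direction, on its floor), released and still, between the stop and the catch: it holds the red stop pressed in by 2 to 6 mm, and the catch has sprung up behind it (below 0.06 rad) (x of pin in the frame of chute between 0.205 and 0.265 m and y of pin in the frame of chute between -0.006 and 0.006 m and z of pin in the frame of chute between 0.012 and 0.018 m and angle between the x axis of pin and the x axis of chute, either way round below 0.08 rad and value of joint stop between 0.002 and 0.006 m and value of joint catch below 0.06 rad and linear speed of pin below 0.01 m/s and contact force between the fingers and pin below 0.1 N); the robot touches nothing.
It fails at once if the stop is driven in beyond 8.5 mm of its 10 mm travel (value of joint stop above 0.0085 m).
It fails at once if the pin is banged, jammed or pressed on the chute or its escapement with more than 35 N (contact force between pin and chute above 35 N).
It fails at once if the hand presses on the chute or its escapement with more than 30 N (contact force between the fingers and chute above 30 N).
It fails at once if another thing on the bench is moved more than 30 mm (distance of any of short_pin, piston_a, piston_b, torch, spanner, bearing, socket, oil from where it was at the start of the episode above 0.03 m).
It also fails if it takes over 51 s, if anything falls off the work surface, if the arm or the gripper's body presses on something with over 40 N, if the wrist force passes 120 N, or if a joint passes its speed limit or range.

### The arm

A 6-joint arm with a two-finger parallel gripper is mounted at the origin on the work surface. World frame = base frame: x ahead of the robot, y to its left, z up, the work surface at z = 0. Lengths are in m, angles in degrees, forces in N, time in s.
With the tool pointing down it reaches from about 0.275 to 1 m from the base axis. Payload 8.4 kg.
Tool frame: the origin (TCP) lies midway between the tips of the shut fingers; the grasp point (between the pads) lies 19 mm behind it; z points along the fingers, y is the line along which they close (so a half turn about z gives the same grasp; the last joint's range is limited). The gripper opens to 85 mm and grips with 20 to 120 N. Pads are 22 mm wide; open, the fingers measure 114 mm over their backs; the gripper's body (76 mm by 85 mm) begins 54 mm behind the grasp point. The pads swing forward as they close: fully open they stand 13 mm farther back than shut.
Start: joints at [75.149, 20.225, 93.587, -0, 66.188, -0.138], TCP at [0.159, 0.605, 0.231] pointing down, gripper open.
Joint ranges: [-150.9, 150.9], [-52.94, 120.26], [3.33, 152.33], [-74.26, 254.26], [0, 154.13], [-172.89, 172.89]. Speed limits (degrees/s): [127.2, 127.2, 159.86, 180, 180, 180].

### API

Orientations are given as a 3x3 rotation matrix whose columns are the frame's x, y, z axes.
In Python, from station import telemetry, viewer, robot gives the robot as it stands.
- The arm moves only by the shell command python3 -m handwheel 'ROWS' [FORCE]. ROWS is a JSON list of rows, 1 to 10 of them, each an object with the fields r (a list: a rotation vector rx, ry, rz in normalised numbers (1 is 120 degrees)), trans (a list: dx, dy, dz in shares of 0.6 m (1.0 is 0.6 m)), jaw (the finger opening in m); a field left out counts as zero (the opening has to be given); each row shifts and turns the commanded pose from where the row before left it, along the tool's axes as they then stand; what a row does not reach is not made up. A row lasts 1/8 s, in which the tool goes at most 0.0625 m and 10.7 degrees, less where a joint would pass 70% of its speed; a pose out of reach is approached as far as the arm can. The fingers move at their own pace and stop on an object; FORCE is the grip in N (left out, the last holds). Time passes only in rows, so rows that do not move let the fingers close. It prints the time, the measured TCP pose, the force, the opening and the grip force at its end. A shift or turn number past 1, either way, is cut back to 1. Input that does not fit is refused with a message, and nothing moves.
- telemetry.state(): the state, without advancing time (a new reading comes with each control period).
- viewer.grab_frame(name): name is "side" or "top" or "wrist"; returns a dict with "color" (400x640x3 uint8, blue, green, red), "depth" (400x640 float32, m along the optical axis (not along the pixel's ray), 0 where there is no reading), "camera_matrix" (3x3 intrinsics, pixels), "eye" and "orientation" of the camera in the world. Camera axes: x right, y down, z forward; pixel columns grow to the right and rows downward; lengths in m; the calibration is good to about 2 mm. A picture is of the moment at which its call begins.
- robot.finish_job(): hands the job in; it is judged then, once.
The state is a dict: "time_s": time; "q": joint angles; "dq": joint speeds; "joint_torque": joint torques, N m; "tool_pos": TCP position; "tcp_rot": TCP orientation; "wrist_force": force on the tool from outside, world axes, zero at the start; "moment": the same for the moment, N m; "finger_gap": finger opening in m; "grasp_force": force on a finger pad.
Only numpy, scipy, OpenCV 4.12 (cv2) and the standard library are available. Lean on these libraries where they do the work, as an engineer would, in place of code of your own. Each camera call takes 0.05 s, during which the arm holds its last target. There are 200 camera calls.

## Working session

There is one attempt and no reset: what is moved stays moved. The work goes in short steps, Python scripts to look and compute and a shell command to move; the robot and the scene stay as the last step left them, time stands still between calls to the robot, and variables do not carry over. Pictures are saved under pics/ and viewed, at most 10 in all, crops included, and the job is handed in when it is done.

```bash
mkdir -p pics; ls
cat > h.py <<'E'
import numpy as np, cv2, pickle
from station import telemetry, viewer, robot
def grab(n):
    f=viewer.grab_frame(n); pickle.dump(f,open(f'{n}.pkl','wb')); return f
def load(n): return pickle.load(open(f'{n}.pkl','rb'))
def cloud(f):
    K=f['camera_matrix'];d=f['depth'];v,u=np.mgrid[:d.shape[0],:d.shape[1]]
    p=np.stack([(u-K[0][2])/K[0][0]*d,(v-K[1][2])/K[1][1]*d,d],-1)
    return p@np.array(f['orientation']).T+np.array(f['eye'])
E
python3 - <<'E'
from h import *
for n in ['top','side']:
    f=grab(n); cv2.imwrite(f'pics/{n}0.png',f['color']); print(n,f['eye'],np.round(f['orientation'],3).tolist(),f['camera_matrix'])
s=telemetry.state(); print(s['time_s'],s['tool_pos'],s['tcp_rot'],s['finger_gap'])
E
```

```text
pics
top [0.44606688 0.00484094 1.57837953] [[0.016, -0.997, 0.076], [-1.0, -0.017, -0.015], [0.016, -0.075, -0.997]] [[503.63426926   0.         323.45020406]
 [  0.         503.63426926 197.02381018]
 [  0.           0.           1.        ]]
side [0.35308301 0.76573574 0.7673313 ] [[-0.975, -0.132, 0.181], [-0.224, 0.6, -0.768], [-0.007, -0.789, -0.614]] [[422.06707514   0.         313.50924474]
 [  0.         422.06707514 198.65096165]
 [  0.           0.           1.        ]]
0.1 [0.15859215 0.60407575 0.23063254] [[-9.67216523e-01  2.53952903e-01 -3.48811318e-04]
 [ 2.53953142e-01  9.67215701e-01 -1.26102668e-03]
 [ 1.71343974e-05 -1.30826757e-03 -9.99999144e-01]] 0.08530692547030405
```

View pics/top0.png

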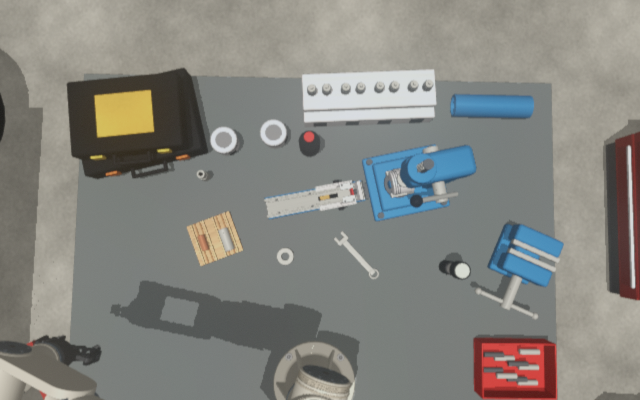

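View pics/side0.png

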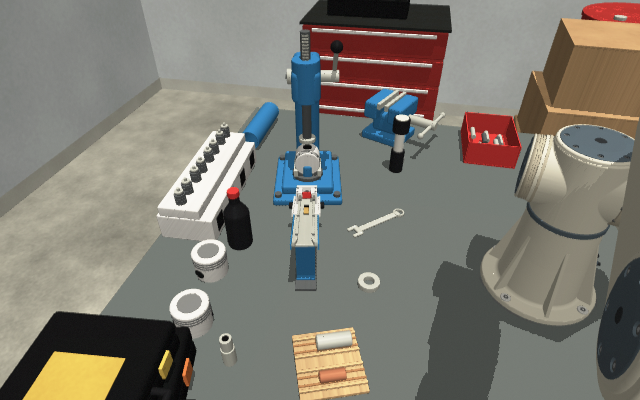

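The top view shows the pin at about (226,239) in the tray, with the copper one at (203,243). The chute runs from its mouth at about (267,208) to the press at about (362,188). The side view shows the pin at (334,341) and the chute mouth at (306,280).

Run:
```python
from h import *
for n,(x0,y0,x1,y1) in {'top':(190,210,245,268),'side':(290,325,370,400)}.items():
    f=load(n); P=cloud(f); c=f['color']; hsv=cv2.cvtColor(c,cv2.COLOR_BGR2HSV)
    m=np.zeros(c.shape[:2],np.uint8); m[y0:y1,x0:x1]=((hsv[...,1]<60)&(hsv[...,2]>110))[y0:y1,x0:x1]
    k,l,st,ce=cv2.connectedComponentsWithStats(m)
    i=1+np.argmax(st[1:,4]); mm=(l==i)&(f['depth']>0)
    p=P[mm]; K=f['camera_matrix'];R=np.array(f['orientation'])
    r,(w,h),a=cv2.minAreaRect(np.argwhere(l==i)[:,::-1].astype(np.float32))
    print(n,'pin px',st[i],ce[i],(w,h),a,'zpct',np.percentile(p[:,2],[5,50,95,99]))
    # cast mask px onto plane z
    uv=np.argwhere(l==i)[:,::-1]; 
    ray=np.c_[(uv[:,0]-K[0][2])/K[0][0],(uv[:,1]-K[1][2])/K[1][1],np.ones(len(uv))]@R.T
    z=.036; q=np.array(f['eye'])+ray*((z-f['eye'][2])/ray[:,2])[:,None]
    print('plane',cv2.minAreaRect((q[:,:2]*1000).astype(np.float32)), 'depth-based',cv2.minAreaRect((p[:,:2]*1000).astype(np.float32)))
    vx=cv2.fitLine((q[:,:2]).astype(np.float32),cv2.DIST_L2,0,.01,.01).ravel();print(vx,np.degrees(np.arctan2(vx[1],vx[0])))
    # bench
    b=P[(f['depth']>0)&(abs(P[...,2])<.02)&(P[...,0]>.3)&(P[...,0]<.7)&(abs(P[...,1])<.4)]; print('bench z',np.median(b[:,2]))
    # chute: points 0.05..0.16
    if n=='top': reg=(slice(180,222),slice(262,345))
    else: reg=(slice(195,285),slice(285,325))
    p=P[reg].reshape(-1,3); p=p[(p[:,2]>.05)&(p[:,2]<.17)]
    best=None; rng=np.random.default_rng(0)
    for _ in range(500):
        t=p[rng.choice(len(p),3,False)]; N=np.cross(t[1]-t[0],t[2]-t[0]); 
        if np.linalg.norm(N)<1e-6: continue
        N/=np.linalg.norm(N); N*=np.sign(N[2]); 
        if N[2]<.9: continue
        I=abs((p-t[0])@N)<.003
        if best is None or I.sum()>best.sum(): best=I
    o=p[best]; cc=o.mean(0); N=np.linalg.svd(o-cc)[2][2]; N*=np.sign(N[2])
    print('chute plane n',N,'slope',np.arccos(N[2]),'dir',np.degrees(np.arctan2(N[1],N[0])),len(p),best.sum(),'c',cc, cv2.minAreaRect((o[:,:2]*1000).astype(np.float32)))
big=cv2.resize(load('top')['color'][170:270,180:380],None,fx=4,fy=4,interpolation=cv2.INTER_CUBIC)
s=cv2.resize(load('side')['color'][170:300,270:350],None,fx=4.6,fy=4.6,interpolation=cv2.INTER_CUBIC)
cv2.imwrite('pics/tc.png',big);cv2.imwrite('pics/sc.png',s)
```

```text
top pin px [ 190  210   55   58 1283] [220.2954014  239.00233827] (57.0, 54.0) 90.0 zpct [-5.83528284e-03  4.21609130e-05  6.34297275e-03  1.05153100e-02]
plane ((431.1538391113281, 303.3970947265625), (174.79905700683594, 164.41099548339844), 1.5848523378372192) depth-based ((430.8250427246094, 310.39898681640625), (178.01268005371094, 171.22042846679688), 1.0859994888305664)
[0.9714446  0.23726659 0.42971268 0.29305324] 13.725267
bench z 0.00026977556317486773
chute plane n [ 0.05372869 -0.26369743  0.96310793] slope 0.27247444390456516 dir -78.48355185774133 1827 990 c [0.5449992  0.03324479 0.11275539] ((550.56201171875, 31.82025909423828), (88.88231658935547, 234.57662963867188), 8.712449073791504)
side pin px [ 290  325   80   75 1303] [329.54643131 348.28702993] (74.0, 79.0) 90.0 zpct [-0.00241511 -0.00034919  0.00195805  0.00300668]
plane ((426.38116455078125, 326.7015380859375), (160.89071655273438, 152.5848388671875), 12.632447242736816) depth-based ((429.6541748046875, 303.8916015625), (168.99534606933594, 162.95925903320312), 12.978804588317871)
[0.8353098  0.54977953 0.43236923 0.302018  ] 33.351887
bench z 0.00024122239379709143
chute plane n [ 0.05325153 -0.26316798  0.96327924] slope 0.27183717476067754 dir -78.56076576010601 1840 1038 c [0.5464017  0.03224292 0.11274188] ((545.5679931640625, 13.160049438476562), (87.87991333007812, 270.87640380859375), 16.81147575378418)
```

View pics/tc.png

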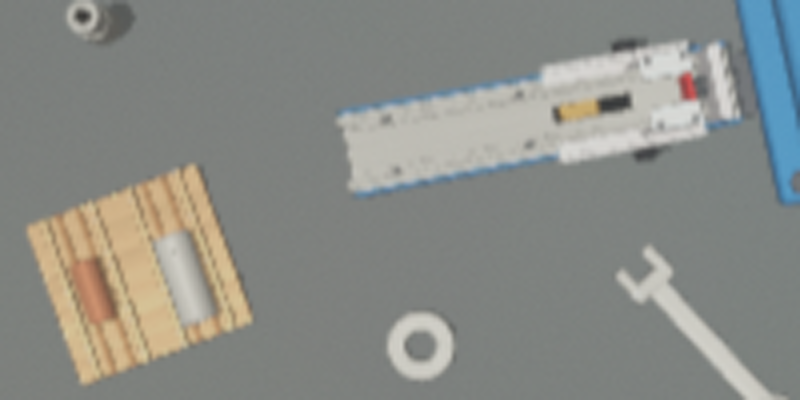

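View pics/sc.png

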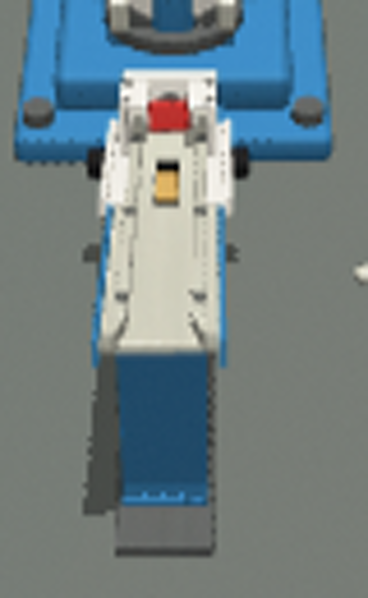

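The tray crop shows the pin as a bright tube at about (185,278). In the chute crop the catch is at about (590,108) and the red stop at (688,87), with clear trough between the rails uphill of the bars. My pin mask took in bench pixels, so I'll tighten it and fit the chute edges.

Run:
```python
from h import *
def rays(f,uv):
    K=f['camera_matrix'];R=np.array(f['orientation'])
    return np.c_[(uv[:,0]-K[0][2])/K[0][0],(uv[:,1]-K[1][2])/K[1][1],np.ones(len(uv))]@R.T
def comp(m):
    k,l,st,ce=cv2.connectedComponentsWithStats(m); i=1+np.argmax(st[1:,4]); return l==i
for n,(x0,y0,x1,y1) in {'top':(214,222,240,256),'side':(308,328,362,354)}.items():
    f=load(n); hsv=cv2.cvtColor(f['color'],cv2.COLOR_BGR2HSV); eye=np.array(f['eye'])
    m=np.zeros((400,640),np.uint8); m[y0:y1,x0:x1]=((hsv[...,1]<45)&(hsv[...,2]>120))[y0:y1,x0:x1]
    l=comp(m); uv=np.argwhere(l)[:,::-1].astype(float); r=rays(f,uv)
    p=cloud(f)[l]; print(n,l.sum(),'pin z',np.percentile(p[:,2],[10,50,90]), 'V bench',hsv[300,240])
    for z in (.026,.036):
        q=eye+r*((z-eye[2])/r[:,2])[:,None]
        c,s,a=cv2.minAreaRect((q[:,:2]*1000).astype(np.float32)); v=cv2.fitLine(q[:,:2].astype(np.float32),cv2.DIST_L2,0,.01,.01).ravel()
        print(z,np.round(c,1),np.round(s,1),a,'line',np.round(v,4),np.degrees(np.arctan2(v[1],v[0])))
    # chute edges, cast onto the plane of rail tops: slope .28
    reg=(262,175,345,222) if n=='top' else (280,185,330,285)
    m=np.zeros((400,640),np.uint8);x0,y0,x1,y1=reg
    bright=(hsv[...,1]<45)&(hsv[...,2]>150); m[y0:y1,x0:x1]=bright[y0:y1,x0:x1]; l=comp(m)
    ang=np.radians(-78.5)
    uv=np.argwhere(l)[:,::-1].astype(float); r=rays(f,uv)
    for it in range(4):
        d=np.array([np.cos(ang),np.sin(ang),0]); X=d*np.cos(.28)-[0,0,np.sin(.28)]; N=d*np.sin(.28)+np.array([0,0,np.cos(.28)]); Y=np.cross(N,X)
        P=cloud(f)[l]; off=np.median((P@N))  
        if it==0: O=np.array([.55,.13,0])
        q=eye+r*((off-eye@N)/(r@N))[:,None]
        x=q@X; y=q@Y; x0=np.percentile(x,0.5)
        b=np.arange(x0+.015,x0+.15,.01); mid=[];w=[]
        for t in b:
            s=y[(x>=t)&(x<t+.01)]; lo,hi=s.min(),s.max(); mid.append((lo+hi)/2); w.append(hi-lo)
        k=np.polyfit(b+.005,mid,1); ang+=np.arctan(k[0])/np.cos(.28)*1.0
    M=X*x0+Y*np.polyval(k,x0)+N*off
    print('chute dir',np.degrees(ang),'mouth',M,'w',np.round(w,4),'off',off,'res',np.std(mid-np.polyval(k,b+.005)))
```

```text
top 215 pin z [0.03267881 0.03814807 0.04348374] V bench [ 60   6 127]
0.026 [429.3 278.5] [69.6 28.6] 21.59514045715332 line [0.9334 0.3587 0.4293 0.2786] 21.023138
0.036 [429.5 276.7] [69.2 28.4] 21.595176696777344 line [0.9334 0.3587 0.4294 0.2769] 21.02317
chute dir -77.09107127417383 mouth [0.52052519 0.14405852 0.14632179] w [0.0561 0.0556 0.0563 0.056  0.0543 0.0561 0.055  0.0546 0.0565 0.0548
 0.0562 0.0551 0.0552 0.0693] off 0.13395457297465027 res 0.000413164595366965
side 516 pin z [0.0277169  0.03736925 0.04080372] V bench [ 60  12 123]
0.026 [429.6 276.2] [71.9 33.5] 21.576955795288086 line [0.928  0.3727 0.4299 0.2767] 21.88205
0.036 [428.6 282.8] [70.9 33. ] 21.576976776123047 line [0.928  0.3727 0.4288 0.2833] 21.88207
chute dir -76.60699614380209 mouth [0.51908424 0.14887676 0.14775753] w [0.0537 0.0542 0.0547 0.055  0.0535 0.0541 0.0546 0.0529 0.0511 0.0516
 0.052  0.0524 0.053  0.0704] off 0.13520679687295034 res 0.000429961238898226
```

The manual's scale: shifts go in shares of 0.6 m and turns go in shares of 120 degrees. Converting my numbers, -0.0492 m / 0.6 = -0.082, -0.0352 m / 0.6 = -0.0587.

```bash
python3 -m handwheel '[{"trans":[-0.082, -0.0587, 0], "jaw":0.06}, {"trans":[-0.082, -0.0587, 0], "jaw":0.06}, {"trans":[-0.082, -0.0587, 0], "jaw":0.06}, {"trans":[-0.082, -0.0587, 0], "jaw":0.06}, {"trans":[-0.082, -0.0587, 0], "jaw":0.06}, {"trans":[-0.082, -0.0587, 0], "jaw":0.06}, {"trans":[-0.082, -0.0587, 0], "jaw":0.06}]'
python3 -m handwheel '[{"r":[0, 0, -0.075], "jaw":0.06}, {"r":[0, 0, -0.075], "jaw":0.06}, {"r":[0, 0, -0.075], "jaw":0.06}, {"r":[0, 0, -0.075], "jaw":0.06}, {"jaw":0.06}]'
python3 - <<'E'
from h import *
f=grab('wrist'); cv2.imwrite('pics/w1.png',f['color']); s=telemetry.state(); print(s['tool_pos'],np.round(s['tcp_rot'],4).tolist(),s['q'],s['finger_gap'],s['wrist_force']); print(f['eye'])
E
```

```text
time_s: 0.98
tool_pos: [0.4301, 0.277, 0.2312]
tcp_rot: [[-0.967, 0.254, 0.0], [0.254, 0.967, 0.0], [0.0, 0.0, -1.0]]
wrist_force: [1.0, 0.0, 0.6]
finger_gap: 0.0601
grasp_force: 0.0
time_s: 1.6
tool_pos: [0.4291, 0.2786, 0.231]
tcp_rot: [[-0.932, -0.362, -0.0], [-0.362, 0.932, -0.0], [0.001, -0.0, -1.0]]
wrist_force: [-0.6, -1.3, 0.5]
finger_gap: 0.0601
grasp_force: 0.0
[0.42911167 0.27861896 0.23108547] [[-0.933, -0.3598, -0.0004], [-0.3598, 0.933, -0.0002], [0.0004, -0.0001, -1.0]] [ 3.28268979e+01  1.01271966e+01  1.07279691e+02  8.07476103e-04
  6.26190751e+01 -7.82625860e+01] 0.06005199665467438 [-0.32970532 -0.40661338 -0.71125833]
[0.36606264 0.25471837 0.37403962]
```

View pics/w1.png

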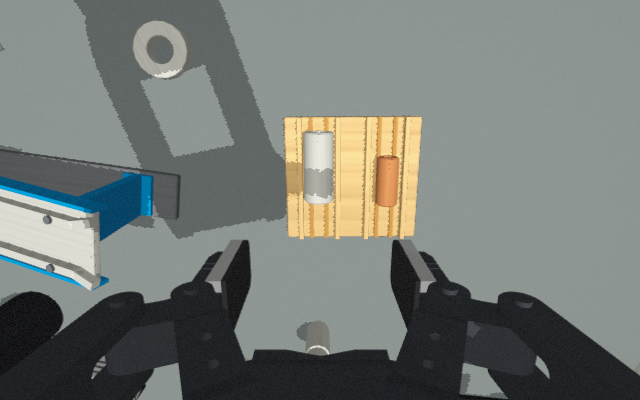

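The wrist view shows the pin at about (318,166), with ends at rows 131 and 203, copper at (387,180), and the chute mouth corner near (100,245). I'll cast the pin's centre to check the lateral alignment.

Run:
```python
from h import *
f=load('wrist');K=f['camera_matrix'];R=np.array(f['orientation']);eye=np.array(f['eye']);s=telemetry.state();T=np.array(s['tcp_rot']);t=np.array(s['tool_pos'])
def cast(u,v,z):
    r=R@[(u-K[0][2])/K[0][0],(v-K[1][2])/K[1][1],1]; return eye+r*(z-eye[2])/r[2]
hsv=cv2.cvtColor(f['color'],cv2.COLOR_BGR2HSV); m=np.zeros((400,640),np.uint8); m[120:212,296:340]=(hsv[120:212,296:340,1]<50)
k,l,st,ce=cv2.connectedComponentsWithStats(m); i=1+np.argmax(st[1:,4]); print(st[i],ce[i])
uv=np.argwhere(l==i)[:,::-1]
for z in(.026,.030,.036):
    q=np.array([cast(u,v,z) for u,v in uv]); tl=(q-t)@T
    print(z,cv2.minAreaRect((q[:,:2]*1000).astype(np.float32)),'tool',(np.percentile(tl,1,0)+np.percentile(tl,99,0))/2)
    a=np.array([tl[(uv[:,1]>=v)&(uv[:,1]<v+6)].mean(0) for v in range(140,196,6)]); print(np.degrees(np.polyfit(a[:,0],a[:,1],1)[0]))
P=cloud(f)[l==i]; print(np.percentile(P[:,2],[5,50,90,98]))
```

```text
[ 304  131   30   73 2108] [318.39468691 166.5370019 ]
0.026 ((430.1077880859375, 277.8398132324219), (73.30570983886719, 29.50313377380371), 21.218360900878906) tool [-0.00068016 -0.00111688  0.20508536]
-0.2561577141130962
0.03 ((429.3717041015625, 277.5740661621094), (72.46321868896484, 29.164033889770508), 21.21829605102539) tool [ 1.03315702e-04 -1.09973543e-03  2.01085702e-01]
-0.2561577141130932
0.036 ((428.26763916015625, 277.1755065917969), (71.19943237304688, 28.65546226501465), 21.218202590942383) tool [ 0.00127853 -0.00107402  0.19508622]
-0.2561577141130953
[0.03124532 0.03895411 0.04114771 0.04198049]
```

Scaled: 0.05 m / 0.6 = 0.0833, 0.021 m / 0.6 = 0.035.

```bash
python3 -m handwheel '[{"trans":[0, -0.0017, 0.0833], "jaw":0.06}, {"trans":[0, 0, 0.0833], "jaw":0.06}, {"trans":[0, 0, 0.0833], "jaw":0.06}, {"trans":[0, 0, 0.0667], "jaw":0.06}, {"trans":[0, 0, 0.035], "jaw":0.06}, {"jaw":0.06}]' 40
python3 -m handwheel '[{"jaw":0.02}, {"jaw":0.02}, {"jaw":0.02}, {"jaw":0.02}, {"jaw":0.02}, {"jaw":0.02}]' 40
```

```text
time_s: 2.4
tool_pos: [0.4285, 0.2771, 0.0188]
tcp_rot: [[-0.933, -0.361, -0.003], [-0.361, 0.933, -0.002], [0.003, -0.001, -1.0]]
wrist_force: [-0.5, -0.8, -0.3]
finger_gap: 0.0601
grasp_force: 0.0
time_s: 3.15
tool_pos: [0.4307, 0.2774, 0.0218]
tcp_rot: [[-0.932, -0.363, 0.002], [-0.363, 0.932, 0.0], [-0.002, -0.001, -1.0]]
wrist_force: [2.0, -7.0, 5.0]
finger_gap: 0.0285
grasp_force: 39.0
```

Scaled: -0.06 m / 0.6 = -0.1, -0.05 m / 0.6 = -0.0833.

```bash
python3 -m handwheel '[{"trans":[0, 0, -0.0167], "jaw":0.02}, {"trans":[0, 0, -0.0333], "jaw":0.02}, {"trans":[0, 0, -0.0833], "jaw":0.02}, {"trans":[0, 0, -0.1], "jaw":0.02}, {"trans":[0, 0, -0.1], "jaw":0.02}, {"trans":[0, 0, -0.05], "jaw":0.02}, {"jaw":0.02}]'
python3 - <<'E'
from h import *
f=grab('wrist'); cv2.imwrite('pics/w2.png',f['color']); s=telemetry.state(); print(s['tool_pos'],np.round(s['tcp_rot'],4).tolist(),s['finger_gap'],s['wrist_force'],s['moment'])
E
```

```text
time_s: 4.03
tool_pos: [0.4307, 0.2787, 0.2535]
tcp_rot: [[-0.932, -0.363, 0.005], [-0.363, 0.932, 0.003], [-0.006, 0.001, -1.0]]
wrist_force: [0.3, 0.6, -2.9]
finger_gap: 0.0286
grasp_force: 40.5
[0.42964461 0.27795421 0.25122317] [[-0.9318, -0.3629, 0.0019], [-0.3629, 0.9318, 0.0014], [-0.0023, 0.0006, -1.0]] 0.028280960104700735 [-0.82147336 -0.25650438 -3.70929862] [-0.03402695  0.02876695  0.0238489 ]
```

View pics/w2.png

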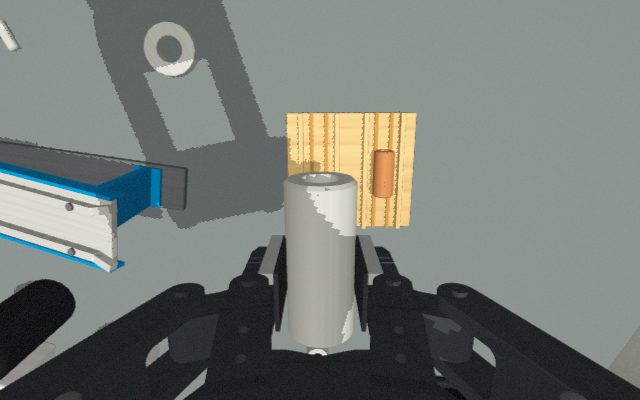

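The wrist view shows the pin held squarely between the pads, centred at about (320,260) and parallel to the tool x axis. Next I'll turn it and carry it to the chute.

Scaled: 9.82 degrees / 120 = 0.0818.

```bash
python3 -m handwheel '[{"r":[0, 0, 0.0818], "jaw":0.02}, {"r":[0, 0, 0.0818], "jaw":0.02}, {"r":[0, 0, 0.0818], "jaw":0.02}, {"r":[0, 0, 0.0818], "jaw":0.02}, {"r":[0, 0, 0.0818], "jaw":0.02}, {"r":[0, 0, 0.0818], "jaw":0.02}, {"r":[0, 0, 0.0818], "jaw":0.02}, {"r":[0, 0, 0.0818], "jaw":0.02}, {"r":[0, 0, 0.0818], "jaw":0.02}, {"r":[0, 0, 0.0818], "jaw":0.02}]'
python3 -m handwheel '[{"trans":[-0.0667, 0.024, 0], "jaw":0.02}, {"trans":[-0.0667, 0.024, 0], "jaw":0.02}, {"trans":[-0.0667, 0.024, 0], "jaw":0.02}, {"trans":[-0.0667, 0.024, 0], "jaw":0.02}, {"jaw":0.02}, {"jaw":0.02}]'
cat > ch.py <<'E'
from h import *
f=grab('wrist'); s=telemetry.state();T=np.array(s['tcp_rot']);t=np.array(s['tool_pos']); print(t,np.round(T,4).tolist(),s['finger_gap'],s['wrist_force'])
cv2.imwrite('pics/w3.png',f['color'])
P=cloud(f); tl=(P-t)@T
m=(f['depth']>0)&(abs(tl[...,0])<.06)&(abs(tl[...,1])<.014)&(tl[...,2]>-.03)&(tl[...,2]<.01)
p=tl[m]; A=[]
for a in np.arange(-.05,.05,.01):
    q=p[(p[:,0]>a)&(p[:,0]<a+.01)]
    if len(q)>50: print('slice',round(a,3),len(q),'ztop',np.percentile(q[:,2],2),'y at top',np.median(q[q[:,2]<np.percentile(q[:,2],10)][:,1]))
print('pin x range',np.percentile(p[:,0],[.5,99.5]))
# chute frame fit from depth
d=np.radians(-77);d=np.array([np.cos(d),np.sin(d),0])
X=d*np.cos(.28)-[0,0,np.sin(.28)]; N=d*np.sin(.28)+np.array([0,0,np.cos(.28)]); Y=np.cross(N,X); M=np.array([.520,.146,.145])
c=(P-M)@np.c_[X,Y,N]
hsv=cv2.cvtColor(f['color'],cv2.COLOR_BGR2HSV)
m=(f['depth']>0)&(abs(c[...,2])<.015)&(c[...,0]>-.03)&(c[...,0]<.17)&(abs(c[...,1])<.045)&(hsv[...,1]<60)&(hsv[...,2]>90)
q=c[m]; print('n',len(q))
for a in np.arange(-.02,.17,.02):
    g=q[(q[:,0]>a)&(q[:,0]<a+.02)]
    if len(g)>30: print('x',round(a,3),len(g),'y lo hi',np.percentile(g[:,1],[.5,99.5]),'floor z',np.median(g[abs(g[:,1])<.010][:,2]),'rail z',np.median(g[abs(g[:,1])>.020][:,2]))
print('x min',np.percentile(q[:,0],[.2,1]))
E
python3 ch.py
```

```text
time_s: 5.32
tool_pos: [0.4284, 0.2771, 0.248]
tcp_rot: [[-0.221, 0.975, -0.003], [0.975, 0.221, -0.002], [-0.001, -0.004, -1.0]]
wrist_force: [0.5, -0.3, -2.7]
finger_gap: 0.0281
grasp_force: 40.5
time_s: 6.08
tool_pos: [0.5208, 0.1349, 0.2486]
tcp_rot: [[-0.226, 0.974, -0.003], [0.974, 0.226, -0.0], [0.0, -0.003, -1.0]]
wrist_force: [-0.2, -0.3, -2.3]
finger_gap: 0.0281
grasp_force: 40.5
[0.5208081  0.13533485 0.24896067] [[-0.2265, 0.974, -0.0025], [0.974, 0.2265, -0.0002], [0.0003, -0.0025, -1.0]] 0.028388238359292974 [-0.39349072  0.15894533 -2.9675084 ]
slice -0.04 373 ztop -0.019215869844505313 y at top -0.0010466894473549222
slice -0.03 1325 ztop -0.019245788233724238 y at top -0.0002256298124917791
slice -0.02 1404 ztop -0.019484586875855334 y at top -0.0006251820066632319
slice -0.01 1597 ztop -0.02553509207655653 y at top 0.008381088348001331
slice 0.0 1680 ztop -0.025956820896212755 y at top 0.013199311338557644
slice 0.01 1717 ztop -0.01990315615088576 y at top -0.0002391576259595689
slice 0.02 1738 ztop -0.0195219668471803 y at top -0.0009793515939813726
slice 0.03 1907 ztop -0.01921513659673411 y at top -0.0013342324644070008
pin x range [-0.03253905  0.03576923]
n 452
x -0.02 53 y lo hi [0.02087608 0.02653696] floor z nan rail z 0.005864985306460252
x 0.0 103 y lo hi [0.02297799 0.02787323] floor z nan rail z 0.0012602721718076634
x 0.02 99 y lo hi [-0.00398345  0.02767372] floor z nan rail z 0.0008352545505949746
x 0.04 31 y lo hi [0.02517524 0.02767518] floor z nan rail z 0.0010485765838103938
x 0.14 83 y lo hi [-0.03581903  0.03496061] floor z nan rail z 0.0031552344298424605
x 0.16 83 y lo hi [-0.03583408  0.03494007] floor z nan rail z 0.005702079762236841
x min [-0.00355058 -0.00321553]
  return _methods._mean(a, axis=axis, dtype=dtype,
  ret = ret.dtype.type(ret / rcount)
```

View pics/w3.png

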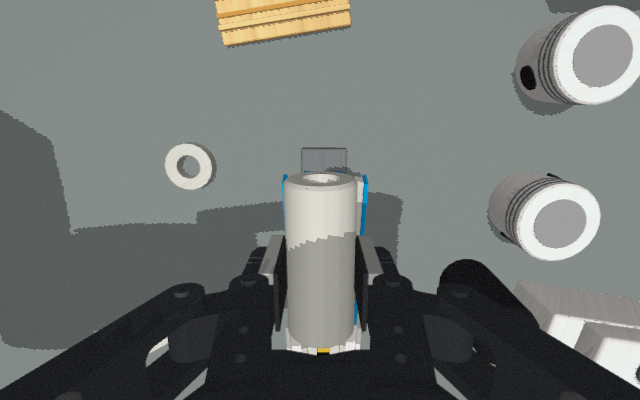

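The pin is centred on the trough: the blue chute walls straddle it at columns 284 and 366, and the brass catch shows at (323,351). Edges agree with the fitted chute frame to about 1 mm. Next: tilt to the slope and hover 50 mm over the floor.

Scaled: -0.036 m / 0.6 = -0.06, 0.032 m / 0.6 = 0.0533, 8.02 degrees / 120 = 0.0668.

```bash
python3 -m handwheel '[{"r":[0, 0.0668, 0], "jaw":0.02}, {"r":[0, 0.0668, 0], "jaw":0.02}, {"trans":[-0.06, 0.0017, 0], "jaw":0.02}, {"trans":[-0.06, 0.0017, 0], "jaw":0.02}, {"trans":[-0.06, 0, 0.0167], "jaw":0.02}, {"trans":[0, 0, 0.0533], "jaw":0.02}, {"jaw":0.02}, {"jaw":0.02}]'
cat > st.py <<'E'
from h import *
d=np.radians(-77);d=np.array([np.cos(d),np.sin(d),0])
X=d*np.cos(.28)-[0,0,np.sin(.28)]; N=d*np.sin(.28)+np.array([0,0,np.cos(.28)]); Y=np.cross(N,X); M=np.array([.520,.146,.145])
C=np.c_[X,Y,N]
def show():
    s=telemetry.state();print('t',round(s['time_s'],2),'TCP in chute mm',np.round((np.array(s['tool_pos'])-M)@C*1000,1),'F chute',np.round(np.array(s['wrist_force'])@C,2),'gap',round(s['finger_gap'],4),'rot',np.round(np.array(s['tcp_rot']).T@C,3).tolist())
if __name__=='__main__': show()
E
python3 - <<'E'
from st import *
show()
for n in ['top','side']:
    f=grab(n); P=(cloud(f)-M)@C; ok=f['depth']>0; hsv=cv2.cvtColor(f['color'],cv2.COLOR_BGR2HSV)
    br=(hsv[...,1]<60)&(hsv[...,2]>140)
    for a in [.0,.02,.15,.17]:
        q=P[ok&br&(P[...,0]>a)&(P[...,0]<a+.02)&(abs(P[...,1])<.032)&(abs(P[...,2])<.02)]
        for lo,hi in [(-.03,-.021),(-.012,.012),(.021,.03)]:
            w=q[(q[:,1]>lo)&(q[:,1]<hi)]; print(n,a,lo,len(w),np.round(np.median(w[:,2])*1000,1) if len(w) else '',end=' | ')
        print(np.percentile(q[:,1],[1,99]) if len(q) else '')
E
```

```text
time_s: 7.12
tool_pos: [0.5449, 0.0464, 0.1808]
tcp_rot: [[-0.219, 0.974, -0.063], [0.936, 0.228, 0.269], [0.276, 0.0, -0.961]]
wrist_force: [0.4, -0.3, -2.2]
finger_gap: 0.0284
grasp_force: 40.6
t 7.12 TCP in chute mm [88.7  1.9 62.8] F chute [ 0.94  0.29 -1.97] gap 0.0284 rot [[-1.0, -0.003, -0.0], [-0.003, 1.0, -0.0], [0.0, -0.0, -1.0]]
top 0.0 -0.03 17 4.1 | top 0.0 -0.012 56 -0.2 | top 0.0 0.021 18 1.7 | [-0.02718181  0.02804936]
top 0.02 -0.03 20 1.2 | top 0.02 -0.012 55 0.2 | top 0.02 0.021 19 0.6 | [-0.02737995  0.02866808]
top 0.15 -0.03 0  | top 0.15 -0.012 0  | top 0.15 0.021 0  | 
top 0.17 -0.03 12 1.2 | top 0.17 -0.012 0  | top 0.17 0.021 0  | [-0.03154097 -0.02389876]
side 0.0 -0.03 13 -0.0 | side 0.0 -0.012 61 0.7 | side 0.0 0.021 10 7.6 | [-0.02694926  0.02735841]
side 0.02 -0.03 11 0.7 | side 0.02 -0.012 48 0.9 | side 0.02 0.021 9 1.3 | [-0.02704928  0.02717189]
side 0.15 -0.03 9 2.5 | side 0.15 -0.012 0  | side 0.15 0.021 10 2.4 | [-0.03047884  0.03108763]
side 0.17 -0.03 9 3.0 | side 0.17 -0.012 0  | side 0.17 0.021 10 2.9 | [-0.03065383  0.03181547]
```

Scaled: 0.02 m / 0.6 = 0.0333, -0.001 m / 0.6 = -0.0017.

```bash
python3 -m handwheel '[{"trans":[0, -0.0017, 0.0333], "jaw":0.02}, {"trans":[0, 0, 0.025], "jaw":0.02}, {"trans":[0, 0, 0.0167], "jaw":0.02}, {"jaw":0.02}, {"jaw":0.02}]' | head -1; python3 st.py; python3 st.py
python3 -m handwheel '[{"trans":[0, 0, 0.0033], "jaw":0.02}, {"trans":[0, 0, 0.0017], "jaw":0.02}, {"jaw":0.02}]' | head -1; python3 st.py
```

```text
time_s: 7.85
t 7.85 TCP in chute mm [89.7  0.9 17.7] F chute [ 0.51  1.34 -2.32] gap 0.0282 rot [[-1.0, -0.002, -0.0], [-0.002, 1.0, 0.0], [0.0, 0.0, -1.0]]
t 7.85 TCP in chute mm [89.7  0.9 17.7] F chute [ 0.51  1.34 -2.32] gap 0.0282 rot [[-1.0, -0.002, -0.0], [-0.002, 1.0, 0.0], [0.0, 0.0, -1.0]]
time_s: 8.22
t 8.22 TCP in chute mm [89.7  0.5 14.3] F chute [ 0.03 -0.37 -2.41] gap 0.0279 rot [[-1.0, -0.001, -0.0], [-0.001, 1.0, -0.0], [0.0, -0.0, -1.0]]
```

Scaled: 0.0015 m / 0.6 = 0.0025.

```bash
python3 -m handwheel '[{"trans":[0, 0, 0.0025], "jaw":0.02}, {"jaw":0.02}]' | head -1; python3 st.py
python3 -m handwheel '[{"trans":[0, 0, 0.0017], "jaw":0.02}, {"jaw":0.02}]' | head -1; python3 st.py
python3 -m handwheel '[{"trans":[0, 0, 0.0017], "jaw":0.02}, {"jaw":0.02}]' | head -1; python3 st.py
```

```text
time_s: 8.48
t 8.47 TCP in chute mm [89.6  0.5 12.7] F chute [ 1.23  0.4  -2.83] gap 0.0282 rot [[-1.0, -0.001, 0.0], [-0.001, 1.0, -0.001], [-0.0, -0.001, -1.0]]
time_s: 8.72
t 8.72 TCP in chute mm [89.6  0.7 12.1] F chute [ 0.33 -1.86  2.24] gap 0.0282 rot [[-1.0, -0.002, -0.0], [-0.002, 1.0, -0.0], [0.0, -0.0, -1.0]]
time_s: 8.98
t 8.97 TCP in chute mm [89.6  0.7 12. ] F chute [ 0.83 -4.79 12.81] gap 0.0284 rot [[-1.0, -0.002, -0.0], [-0.002, 1.0, 0.0], [0.0, 0.0, -1.0]]
```

Scaled: -0.001 m / 0.6 = -0.0017.

```bash
python3 -m handwheel '[{"trans":[0, 0, -0.0017], "jaw":0.02}, {"jaw":0.055}, {"jaw":0.055}, {"jaw":0.055}]' | head -1; python3 st.py
python3 -m handwheel '[{"trans":[0, 0, -0.0333], "jaw":0.055}, {"trans":[0, 0, -0.0667], "jaw":0.055}, {"jaw":0.055}]'|head -1
python3 - <<'E'
from st import *
show()
f=grab('wrist'); cv2.imwrite('pics/w4.png',f['color']); P=(cloud(f)-M)@C; hsv=cv2.cvtColor(f['color'],cv2.COLOR_BGR2HSV)
q=P[(f['depth']>0)&(abs(P[...,1])<.013)&(P[...,2]>.02)&(P[...,2]<.035)&(P[...,0]>.03)&(P[...,0]<.15)]
print(len(q),np.percentile(q,[1,50,99],axis=0))
for a in np.arange(.05,.14,.01):
    g=q[(q[:,0]>a)&(q[:,0]<a+.01)]
    if len(g)>30: print(round(a,2),len(g),np.percentile(g[:,2],[90,98]),np.median(g[g[:,2]>np.percentile(g[:,2],80)][:,1]))
E
```

```text
time_s: 9.48
t 9.47 TCP in chute mm [89.6  0.6 11.7] F chute [ 0.18 -0.62  0.12] gap 0.0548 rot [[-1.0, -0.001, 0.0], [-0.001, 1.0, -0.0], [-0.0, -0.0, -1.0]]
time_s: 9.85
t 9.85 TCP in chute mm [89.9  2.5 74.5] F chute [0.11 0.8  0.07] gap 0.0546 rot [[-1.0, -0.002, -0.002], [-0.002, 1.0, 0.004], [0.002, 0.004, -1.0]]
5032 [[ 0.05367405 -0.01153458  0.02102312]
 [ 0.08509127  0.00097904  0.02942774]
 [ 0.12182723  0.01270233  0.0318678 ]]
0.05 603 [0.03092931 0.03165034] 0.002581782704759902
0.06 779 [0.03104331 0.03161491] 0.002325625550774059
0.07 758 [0.03117277 0.03169454] 0.002617794936191199
0.08 728 [0.03111379 0.03163647] 0.0026464258501403383
0.09 683 [0.03099726 0.0316771 ] 0.0021325045265452166
0.1 670 [0.03105192 0.03160595] 0.0027133621066904577
0.11 651 [0.0310005  0.03163605] 0.0021627098251898002
0.12 160 [0.03087364 0.03115414] 0.002469690823757617
```

View pics/w4.png

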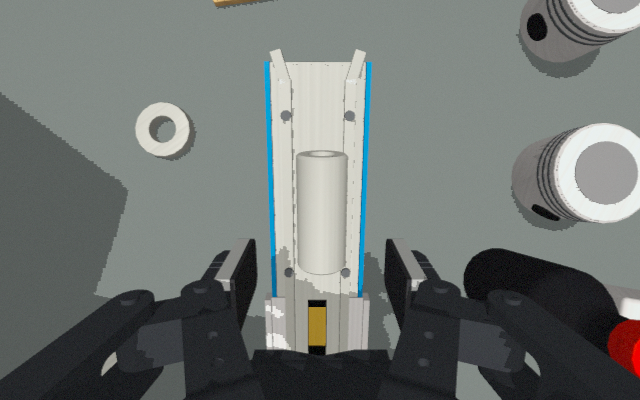

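The wrist view shows the pin lying between the rails, centred at about (321,212), parallel to the trough. Its top is at 31 mm and its centre at x ≈ 88 mm; the catch is at (317,325) below it. Now I'll shut the fingers, go uphill of it, and stand the tool vertical.

Scaled: 0.031 m / 0.6 = 0.0517, -0.0005 m / 0.6 = -0.0008, -8.02 degrees / 120 = -0.0668.

```bash
python3 -m handwheel '[{"trans":[0.0517, -0.0008, 0], "jaw":0}, {"trans":[0.0517, 0, 0], "jaw":0}, {"r":[0, -0.0668, 0], "jaw":0}, {"r":[0, -0.0668, 0], "jaw":0}, {"jaw":0}, {"jaw":0}]' 30|head -2; python3 st.py
python3 -m handwheel '[{"trans":[0.0117, 0, 0.0408], "jaw":0}, {"trans":[0.009, 0, 0.0313], "jaw":0}, {"jaw":0}, {"jaw":0}]'|head -1; python3 st.py
```

```text
time_s: 10.65
tool_pos: [0.5297, 0.1011, 0.2055]
t 10.65 TCP in chute mm [27.4 -0.6 70.8] F chute [-0.13  0.34 -1.23] gap 0.0001 rot [[-0.962, -0.003, -0.274], [-0.002, 1.0, -0.002], [0.274, -0.002, -0.962]]
time_s: 11.15
t 11.15 TCP in chute mm [28.3  0.2 27.3] F chute [-0.33  0.47  0.43] gap -0.0 rot [[-0.961, -0.0, -0.276], [-0.0, 1.0, -0.0], [0.276, 0.0, -0.961]]
```

Scaled: 0.007 m / 0.6 = 0.0117, 0.006 m / 0.6 = 0.01.

```bash
python3 -m handwheel '[{"trans":[0.0033, 0, 0.0117], "jaw":0}, {"trans":[0.003, 0, 0.01], "jaw":0}, {"jaw":0}, {"jaw":0}]'|head -1; python3 st.py
python3 -m handwheel '[{"trans":[-0.008, 0, 0.0023], "jaw":0}, {"trans":[-0.008, 0, 0.0023], "jaw":0}, {"trans":[-0.008, 0, 0.0023], "jaw":0}, {"trans":[-0.008, 0, 0.0023], "jaw":0}, {"trans":[-0.008, 0, 0.0023], "jaw":0}, {"jaw":0}]'|head -1; python3 st.py
```

```text
time_s: 11.65
t 11.65 TCP in chute mm [27.5  0.  13.2] F chute [ 0.21  0.03 -0.75] gap -0.0004 rot [[-0.961, -0.002, -0.276], [-0.002, 1.0, -0.0], [0.276, 0.0, -0.961]]
time_s: 12.4
t 12.4 TCP in chute mm [53.1 -0.1 13.2] F chute [ 0.66 -0.47 -0.64] gap 0.0002 rot [[-0.961, -0.001, -0.276], [-0.001, 1.0, -0.001], [0.276, -0.0, -0.961]]
```

Scaled: -0.0048 m / 0.6 = -0.008, 0.00138 m / 0.6 = 0.0023.

```bash
python3 -m handwheel '[{"trans":[-0.008, 0, 0.0023], "jaw":0}, {"trans":[-0.008, 0, 0.0023], "jaw":0}, {"trans":[-0.008, 0, 0.0023], "jaw":0}, {"trans":[-0.008, 0, 0.0023], "jaw":0}, {"trans":[-0.008, 0, 0.0023], "jaw":0}, {"trans":[-0.008, 0, 0.0023], "jaw":0}, {"trans":[-0.008, 0, 0.0023], "jaw":0}, {"trans":[-0.008, 0, 0.0023], "jaw":0}, {"trans":[-0.008, 0, 0.0023], "jaw":0}, {"trans":[-0.008, 0, 0.0023], "jaw":0}]'|head -1; python3 st.py
python3 - <<'E'
from st import *
f=grab('side'); P=(cloud(f)-M)@C; hsv=cv2.cvtColor(f['color'],cv2.COLOR_BGR2HSV)
q=P[(f['depth']>0)&(abs(P[...,1])<.012)&(P[...,2]>.024)&(P[...,2]<.035)&(P[...,0]>.03)&(P[...,0]<.3)&(hsv[...,2]>120)]
print('pin x',np.percentile(q[:,0],[1,50,99]),np.median(q[:,1]))
f0=load('top')
for n in ['top','side']:
    f=load(n);h=cv2.cvtColor(f['color'],cv2.COLOR_BGR2HSV);P=(cloud(f)-M)@C
    r=(f['depth']>0)&((h[...,0]<8)|(h[...,0]>172))&(h[...,1]>150)&(P[...,0]>.2)&(P[...,0]<.32)&(abs(P[...,1])<.03)
    print(n,'red',r.sum(),np.round(np.percentile(P[r],[5,50,95],axis=0),4).tolist() if r.sum() else '')
E
```

```text
time_s: 13.65
t 13.65 TCP in chute mm [102.9   0.   13.2] F chute [-1.08  0.07  0.03] gap -0.0001 rot [[-0.961, -0.001, -0.276], [-0.001, 1.0, -0.0], [0.276, -0.0, -0.961]]
pin x [0.16784054 0.17195307 0.17751948] 0.0013386147630153411
top red 0 
side red 3 [[0.2598, 0.001, 0.0049], [0.2599, 0.0034, 0.0056], [0.2617, 0.0059, 0.0057]]
```

The manual's scale: shifts go in shares of 0.6 m and turns go in shares of 120 degrees. Converting my numbers, -0.0048 m / 0.6 = -0.008, 0.00138 m / 0.6 = 0.0023.

```bash
python3 -m handwheel '[{"trans":[-0.008, 0, 0.0023], "jaw":0}, {"trans":[-0.008, 0, 0.0023], "jaw":0}, {"trans":[-0.008, 0, 0.0023], "jaw":0}, {"trans":[-0.008, 0, 0.0023], "jaw":0}, {"trans":[-0.008, 0, 0.0023], "jaw":0}, {"trans":[-0.008, 0, 0.0023], "jaw":0}, {"trans":[-0.008, 0, 0.0023], "jaw":0}, {"trans":[-0.008, 0, 0.0023], "jaw":0}, {"trans":[-0.008, 0, 0.0023], "jaw":0}, {"trans":[-0.008, 0, 0.0023], "jaw":0}]'|head -1; python3 st.py
python3 -m handwheel '[{"trans":[-0.004, 0, 0.0012], "jaw":0}, {"trans":[-0.004, 0, 0.0012], "jaw":0}, {"trans":[-0.004, 0, 0.0012], "jaw":0}, {"trans":[-0.004, 0, 0.0012], "jaw":0}, {"jaw":0}]'|head -1; python3 st.py
```

```text
time_s: 14.95
t 14.95 TCP in chute mm [1.528e+02 1.000e-01 1.320e+01] F chute [-1.32 -1.52  0.65] gap 0.0002 rot [[-0.961, -0.002, -0.276], [-0.001, 1.0, -0.001], [0.276, -0.0, -0.961]]
time_s: 15.58
t 15.57 TCP in chute mm [162.7   0.3  13.2] F chute [ 0.08 -0.05  0.78] gap -0.0004 rot [[-0.961, -0.001, -0.277], [-0.001, 1.0, -0.0], [0.277, 0.0, -0.961]]
```

Run:
```python
from st import *
f=grab('side'); g=cv2.resize(f['color'][170:290,260:360],None,fx=5,fy=5,interpolation=cv2.INTER_CUBIC); cv2.imwrite('pics/s2.png',g)
```

```text
(no output)
```

View pics/s2.png

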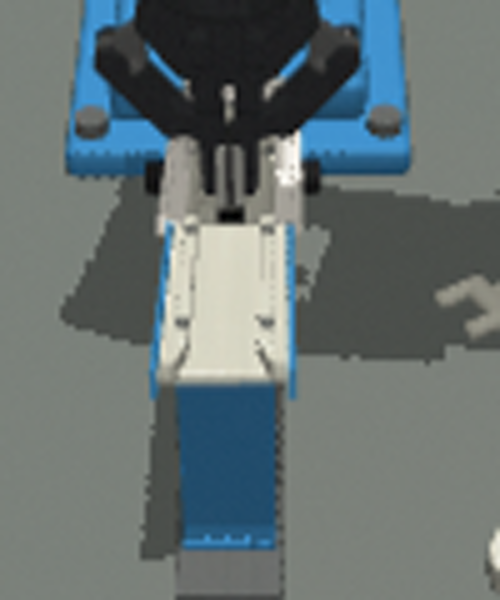

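The side view shows the shut fingers at (230,170) in the trough behind the pin, with the gripper above the bars. Now I'll feel for the stop.

Scaled: -0.0014 m / 0.6 = -0.0023, 0.0004 m / 0.6 = 0.0007.

```bash
for i in 1 2 3 4; do python3 -m handwheel '[{"trans":[-0.0023, 0, 0.0007], "jaw":0}, {"trans":[-0.0023, 0, 0.0007], "jaw":0}, {"jaw":0}]' >/dev/null; python3 st.py | cut -c1-90; done
```

```text
t 16.0 TCP in chute mm [165.5   0.2  13.2] F chute [-1.16  0.05 -0.28] gap 0.0001 rot [[-0
t 16.38 TCP in chute mm [168.5   0.2  13.2] F chute [-0.38 -0.75 -0.22] gap -0.0003 rot [[
t 16.75 TCP in chute mm [1.714e+02 1.000e-01 1.320e+01] F chute [-0.31  0.1   0.59] gap -0
t 17.12 TCP in chute mm [1.743e+02 1.000e-01 1.320e+01] F chute [ 0.33 -0.65  0.01] gap 0.
```

Scaled: -0.001 m / 0.6 = -0.0017, 0.0003 m / 0.6 = 0.0005.

```bash
python3 -m handwheel '[{"trans":[-0.0017, 0, 0.0005], "jaw":0}, {"jaw":0}]' >/dev/null; python3 st.py | cut -c1-90
python3 -m handwheel '[{"trans":[-0.0017, 0, 0.0005], "jaw":0}, {"jaw":0}]' >/dev/null; python3 st.py | cut -c1-90
python3 -m handwheel '[{"trans":[-0.0017, 0, 0.0005], "jaw":0}, {"jaw":0}]' >/dev/null; python3 st.py | cut -c1-90
python3 -m handwheel '[{"trans":[-0.0017, 0, 0.0005], "jaw":0}, {"jaw":0}]' >/dev/null; python3 st.py | cut -c1-90
```

```text
t 17.38 TCP in chute mm [175.3   0.2  13.1] F chute [ 0.01 -0.17 -0.88] gap -0.0001 rot [[
t 17.62 TCP in chute mm [176.3   0.2  13.2] F chute [-1.16 -0.48 -0.63] gap 0.0003 rot [[-
t 17.88 TCP in chute mm [177.4   0.2  13.2] F chute [-0.63 -0.04  0.44] gap 0.0004 rot [[-
t 18.12 TCP in chute mm [178.4   0.2  13.1] F chute [-1.    0.55  0.79] gap 0.0004 rot [[-
```

Scaled: -0.001 m / 0.6 = -0.0017, 0.0003 m / 0.6 = 0.0005.

```bash
python3 -m handwheel '[{"trans":[-0.0017, 0, 0.0005], "jaw":0}, {"jaw":0}]' >/dev/null; python3 st.py | cut -c1-90
python3 -m handwheel '[{"trans":[-0.0017, 0, 0.0005], "jaw":0}, {"jaw":0}]' >/dev/null; python3 st.py | cut -c1-90
python3 -m handwheel '[{"trans":[-0.0017, 0, 0.0005], "jaw":0}, {"jaw":0}]' >/dev/null; python3 st.py | cut -c1-90
```

```text
t 18.38 TCP in chute mm [179.3   0.2  13.1] F chute [-2.62  0.78  0.38] gap 0.0001 rot [[-
t 18.62 TCP in chute mm [180.3   0.2  13.1] F chute [-3.66  0.01  2.15] gap 0.0 rot [[-0.9
t 18.88 TCP in chute mm [181.4   0.2  13.1] F chute [-4.85  0.28  2.58] gap -0.0003 rot [[
```

Scaled: -0.001 m / 0.6 = -0.0017, 0.0003 m / 0.6 = 0.0005.

```bash
python3 -m handwheel '[{"trans":[-0.0017, 0, 0.0005], "jaw":0}, {"jaw":0}]' >/dev/null; python3 st.py | cut -c1-90
python3 -m handwheel '[{"trans":[-0.0012, 0, 0.0003], "jaw":0}, {"jaw":0}]' >/dev/null; python3 st.py | cut -c1-90;python3 -m handwheel '[{"jaw":0}]' >/dev/null; python3 st.py | cut -c1-90
```

```text
t 19.12 TCP in chute mm [182.4   0.2  13.1] F chute [-5.54 -0.55  2.96] gap 0.0002 rot [[-
t 19.38 TCP in chute mm [182.9   0.2  13.1] F chute [-6.84 -0.02  2.31] gap 0.0001 rot [[-
t 19.5 TCP in chute mm [182.9   0.2  13.1] F chute [-6.4   0.14  2.42] gap -0.0001 rot [[-
```

Scaled: -0.001 m / 0.6 = -0.0017, 0.0003 m / 0.6 = 0.0005.

```bash
python3 -m handwheel '[{"trans":[-0.0017, 0, 0.0005], "jaw":0}, {"jaw":0}, {"jaw":0}]' >/dev/null; python3 st.py | cut -c1-90
python3 -m handwheel '[{"trans":[0.0033, 0, -0.001], "jaw":0}, {"jaw":0}, {"jaw":0}]' >/dev/null; python3 st.py | cut -c1-90
python3 -m handwheel '[{"trans":[0.0033, 0, -0.001], "jaw":0}, {"jaw":0}, {"jaw":0}]' >/dev/null; python3 st.py | cut -c1-90
```

```text
t 19.88 TCP in chute mm [183.8   0.2  13.1] F chute [-8.16  0.36  2.9 ] gap -0.0002 rot [[
t 20.25 TCP in chute mm [182.4   0.2  13.1] F chute [-1.09 -0.34 -0.02] gap 0.0003 rot [[-
t 20.62 TCP in chute mm [180.2   0.2  13.1] F chute [-0.85  0.   -0.32] gap 0.0003 rot [[-
```

The force vanished at 182.4 mm, where it was 5.5 N on the way in, so the catch holds the pin. I'll back off and check.

Scaled: 0.05 m / 0.6 = 0.0833, -0.045 m / 0.6 = -0.075.

```bash
python3 -m handwheel '[{"trans":[0.02, 0, -0.0058], "jaw":0}, {"trans":[0.05, 0, -0.05], "jaw":0}, {"trans":[0.0667, 0, -0.075], "jaw":0}, {"trans":[0.0833, 0, -0.05], "jaw":0}, {"trans":[0.0833, 0, 0], "jaw":0}, {"jaw":0}, {"jaw":0}, {"jaw":0}]'|head -2
python3 - <<'E'
from st import *
show()
f=grab('side'); t=grab('top'); g=np.hstack([cv2.resize(f['color'][180:240,280:330],(400,480),interpolation=cv2.INTER_CUBIC),cv2.resize(t['color'][170:218,310:350],(400,480),interpolation=cv2.INTER_CUBIC)]); cv2.imwrite('pics/fin.png',g)
P=(cloud(f)-M)@C;hsv=cv2.cvtColor(f['color'],cv2.COLOR_BGR2HSV)
q=P[(f['depth']>0)&(abs(P[...,1])<.008)&(P[...,2]>.026)&(P[...,2]<.034)&(P[...,0]>.1)&(P[...,0]<.3)]
print('pin x',np.percentile(q[:,0],[1,50,99]))
E
```

```text
time_s: 21.62
tool_pos: [0.5187, 0.1503, 0.2161]
t 21.62 TCP in chute mm [-23.9  -0.3  67.1] F chute [-1.24 -0.3  -1.07] gap 0.0001 rot [[-0.961, -0.001, -0.277], [-0.0, 1.0, -0.001], [0.277, -0.001, -0.961]]
pin x [0.19025712 0.19742604 0.21046832]
```

View pics/fin.png

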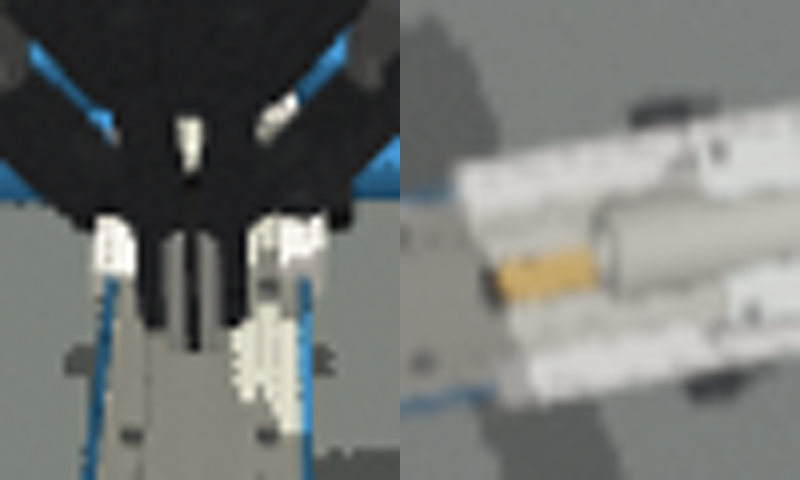

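The top crop (right) shows the whole brass catch at (545,275) exposed, with the pin's rear end at about (600,250), just past its tip, and the pin straight under the bars. The robot is clear, so I'm handing it in.

```bash
python3 -c "
from station import robot
print(robot.finish_job())"
```

```text
the job is handed in; nothing more can be done
None
```

I loaded the pin and handed the job in at about 22 s. It rests against the red stop, pushed about 5 mm past first contact at a peak of about 8 N, and the catch appears to be up behind it; the hand-in returned no verdict.

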